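Check a spring tension gauge at its set mark and put it away

ROBOT

A 6-joint arm with a two-finger parallel gripper is mounted at the origin on a cart in front of the work surface, level with it; the furniture and walls round the work are solid. World frame = base frame: x ahead of the robot, y to its left, z up, the work surface at z = 0. Lengths are in m, angles in degrees, forces in N, time in s.
With the tool pointing down it reaches from about 0.35 to 0.875 m from the base axis. Payload 4.2 kg.
Tool frame: the origin (TCP) lies at the very end of the fingers, on their centre line; the grasp point (between the pads) lies 19 mm behind it; z points along the fingers, y is the line along which they close (so a half turn about z gives the same grasp; the last joint's range is limited). The gripper opens to 87 mm and grips with 3 to 60 N. Pads are 19 mm wide; open, the fingers measure 117 mm over their backs; the gripper's body (75 mm by 190 mm) begins 51 mm behind the grasp point.
Start: joints at [89.817, 22.042, 0.453, 0, -68.411, -14.817], TCP at [0.162, 0.604, 0.223] pointing down, gripper open.
Joint ranges: [-179.83, 179.83], [-69.29, 118.12], [-61.27, 80.66], [-181.25, 117.63], [-171.15, -9.14], [-177.46, 177.46]. Speed limits (degrees/s): [159.86, 159.86, 180, 180, 180, 180].

INTERFACE

Orientations are given as a 3x3 rotation matrix whose columns are the frame's x, y, z axes.
In Python, from station import sense, cams, r gives the robot as it stands. The module is installed in compiled form; this text tells all that it offers.
- The arm moves only by the tool step_arm, never from a script. Its argument "targets" is text: rows parted by semicolons, each of 4 numbers parted by spaces: the shift along the tool's x, y, z in cm, then the turn about the tool's z in degrees. In form: x y z turn; .... A call has 1 to 12 rows; each row shifts and turns the commanded pose from where the row before left it, along the tool's axes as they then stand; what a row does not reach is not made up. A row lasts 1/12 s, in which the tool goes at most 41.7 mm and 7.16 degrees, less where a joint would pass 70% of its speed; a pose out of reach is approached as far as the arm can. A call with a gripper value outside its range is refused whole. "claw" is the finger opening in cm, from 0 to 8.7, set as the call begins (left out, the last holds). The fingers move at their own pace and stop on an object; the grip force is fixed at half the most. Time passes only in rows, so rows that do not move let the fingers close. It gives the time, the measured TCP pose, the force, the opening and the grip force at its end, in the units of the state.
- sense(): the state, without advancing time (a new reading comes with each control period).
- cams.capture(name): name is "scene" or "top"; returns a dict with "frame" (400x640x3 uint8, blue, green, red), "vertical_fov" (degrees; the focal length in pixels is half the picture's height over the tangent of half this angle, whatever the lens; pixels are square), "cx", "cy" (the principal point, pixels), "eye" and "rotation" of the camera in the world. Camera axes: x right, y down, z forward; pixel columns grow to the right and rows downward; lengths in m; the calibration is good to about 2 mm. A picture is of the moment at which its call begins. There is no depth.
- r.finish_job(): hands the job in; it is judged then, once.
The state is a dict: "time_s": time; "joints": joint angles; "joint_velocities": joint speeds; "effort": joint torques, N m; "tcp_pos": TCP position; "ee_rot": TCP orientation; "wrist_force": force on the tool from outside, world axes, zero at the start; "moment": the same for the moment, N m; "gripper_width": opening from 0.0 (shut) to 1.0 (fully open); "gripper_force": force on a finger pad.
Only numpy, scipy, OpenCV 4.12 (cv2) and the standard library are available. Lean on these libraries where they do the work, as an engineer would, in place of code of your own. Each camera call takes 0.05 s, during which the arm holds its last target. There are 200 camera calls.

TASK

Lay the blue tension gauge face up in the steel test cradle, with its rod out through the fork, and let go of it; then take it by the black grip on its rod and draw the rod out until the yellow pointer stands at the red marker, hold it there for a second without overshooting the marker, and ease the rod fully home (never let it snap back) before releasing it. Then put the gauge away in its own blue holder, rod out through the holder's fork, and leave the other things on the bench where they lie.

Things in the scene. Friction and masses are not known exactly. Their poses are not given: they have to be found in the camera images.
- gauge: Spring tension gauge: blue box 130 (x) x 42 (y) x 32 mm high, about 0.5 kg, face up on the bench; origin mid underside. Grip it across its width at the middle. A steel rod 8 mm thick comes out of its -x end and carries a black grip tab (200 mm overall, rod in). On top a white scale, a yellow pointer that moves with the rod, and a red marker clip on the +y edge.
- gauge_slide (a joint): How far the rod is drawn out, in m: 0 fully home, end of travel 0.06. Grows as the grip is pulled along the gauge's -x; the pointer moves with it. Sprung: about 3.6 N to start it and 120 N/m more; it snaps back violently if let go while out.
- gauge_mark (a joint): Where the red marker is set, in m, on the scale of gauge_slide: the pointer is at the marker when gauge_slide equals this value. 0.022 to 0.045; stiff, stays as set. Fingers that grip the body by its sides do not touch it.
- gauge_grip (a point): Centre of the black grip tab on the rod: upright, 14 mm thick (y), 34 mm long (x), 28 mm high, on the rod's axis 18 mm above the gauge's underside and 112 mm from the gauge's origin towards -x with the rod home. Pinch it from above across its thickness. Its end flange (34 mm wide in y, 7 mm thick) begins 16 mm from this centre; the cradle's fork is 20 to 40 mm from it on the other side.
- gauge_pointer (a point): Tip of the yellow pointer on top of the gauge; 32 mm from the gauge's origin towards +x with the rod home. Axes as the gauge's.
- gauge_marker (a point): The red marker's line on the scale, same height and same y as gauge_pointer. Axes as the gauge's.
- cradle: Fixed test cradle: dark steel plate 180 (x) x 76 x 8 mm with aluminium stops; origin mid underside. The gauge lies in it with its rod out through the fork at the -x end, which holds the gauge body back when the grip is pulled towards -x (the body may first slide up to 10 mm forward onto the fork).
- cradle_bed (a point): Middle of the top of the cradle's bed, 8 mm above the plate's underside, axes as the plate's. Four corner cheeks 12 mm high guide the gauge body's sides: inner faces 25 mm either side in y, from 38 to 68 mm fore and aft in x; between them the sides are open for the fingers. A gauge laid right has its origin here (up to 5 mm off) and its x axis along the bed's.
- cradle_fork (a point): Top of the cradle's fork, between its two prongs, at the -x end: gap 18 mm wide for the rod, prongs 12 mm thick and 28 mm high above the bed. The fork's inner face is 70 mm from the bed's middle, as is a stop of the same height across the +x end, so the 130 mm gauge body drops in from above with 5 mm play at each end.
- blue_holder: The gauge's own storage holder, fixed: blue plastic plate 180 (x) x 76 x 6 mm with blue stops, origin mid underside. The gauge lies in it with its rod out through the fork at the -x end.
- blue_holder_bed (a point): Middle of the top of the blue holder's bed, 6 mm above the plate's underside, axes as the plate's. Four corner cheeks 10 mm high guide the gauge body's sides: inner faces 26 mm either side in y, from 38 to 68 mm fore and aft in x; between them the sides are open for the fingers. A gauge laid right has its origin here (up to 5 mm off) and its x axis along the bed's.
- blue_holder_fork (a point): Top of the blue holder's fork, between its two prongs, at the -x end: gap 18 mm wide for the rod, prongs 12 mm thick and 14 mm high above the bed. The fork's inner face is 70 mm from the bed's middle, as is a stop of the same height across the +x end, so the 130 mm gauge body drops in from above with 5 mm play at each end.
- orange_holder: Storage holder of another gauge, empty and fixed: same shape and size as the blue one, but orange.
- spanner_13: Bystander, to be left alone: slim chrome combination spanner, 178 mm, lying flat along its y axis beside the gauge; origin at its middle on the underside
- pen: Bystander, to be left alone: white and red marker pen, 135 mm, 16 mm thick, lying along its y axis behind the holders; origin at its middle on the underside
- tape: Bystander, to be left alone: roll of black tape, 62 mm wide, 19 mm high, lying flat
- jar: Bystander, to be left alone: clear jar with a metal lid, 71 mm wide, 110 mm high, standing behind the holders
- red_bin: Bystander, to be left alone: red open plastic bin, 122 x 79 x 52 mm
- ear_muffs: Bystander, to be left alone: red and black ear defenders, 206 x 203 mm, 88 mm high
- hex_key: Bystander, to be left alone: grey hex key, 93 x 33 x 7 mm, lying flat
- link_arm: Bystander, to be left alone: dark steel link with an eye at each end, 92 x 19 x 8 mm, lying flat

How it is judged:
By the outcome, as a careful person would: the job done as asked, in the order asked, and still so for the second after the job is handed in, with the robot touching nothing.
It also fails if it takes over 72 s, if anything falls off the work surface, if the arm or the gripper's body presses on something with over 40 N, if the wrist force passes 120 N, or if a joint passes its speed limit or range.

## Working session

There is one attempt and no reset: what is moved stays moved. The work goes in short steps, Python scripts to look and compute and a tool call to move; the robot and the scene stay as the last step left them, time stands still between calls to the robot, and variables do not carry over. Pictures are saved under pics/ and viewed, at most 10 in all, crops included, and the job is handed in when it is done.

Besides the shell and the picture viewer there is one more tool, called after "Emit:" by a JSON object that holds its "api" and its "payload", one argument or row to a line. step_arm: Moves the arm, as the interface text tells. Its arguments: {"type":"object","properties":{"targets":{"type":"string"},"claw":{"type":"number"}},"required":["targets"]}

```bash
mkdir -p pics
python3 - <<'E'
from station import sense,cams,r
import cv2,pickle
s=sense();print({k:s[k] for k in('time_s','tcp_pos','ee_rot','wrist_force','gripper_width')})
for n in('scene','top'):
    c=cams.capture(n);cv2.imwrite(f'pics/{n}0.png',c['frame']);pickle.dump(c,open(f'{n}.pkl','wb'))
    print(n,c['vertical_fov'],c['cx'],c['cy'],c['eye'],c['rotation'])
E
```

```text
{'time_s': 0.0, 'tcp_pos': array([0.16158107, 0.60313062, 0.22144251]), 'ee_rot': array([[ 9.65883157e-01, -2.58977747e-01, -5.03818271e-04],
       [-2.58978229e-01, -9.65880809e-01, -2.13084111e-03],
       [ 6.52120304e-05,  2.18862150e-03, -9.99997603e-01]]), 'wrist_force': array([-0.24461989,  0.57778903, -0.61895079]), 'gripper_width': 0.9951602604443127}
scene 42.945535590893996 326.21433968295366 200.71345919057487 [ 0.68193029 -1.41273466  1.25562523] [[ 0.99492368  0.07083282 -0.07148141]
 [ 0.1003379  -0.64395051  0.758459  ]
 [ 0.0076933  -0.76178111 -0.64778882]]
top 56.934622233758354 311.21041449996744 204.22186261442604 [ 0.46361686 -0.01375347  1.24973152] [[-0.01767861 -0.99673227  0.07881779]
 [-0.99972235  0.01639323 -0.01692563]
 [ 0.01557824 -0.07909513 -0.99674534]]
```

View pics/top0.png

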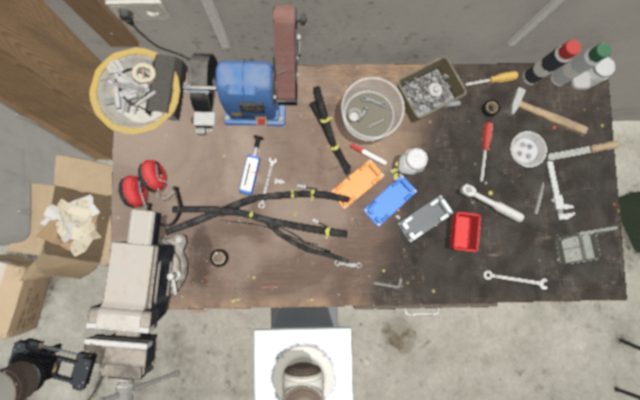

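View pics/scene0.png

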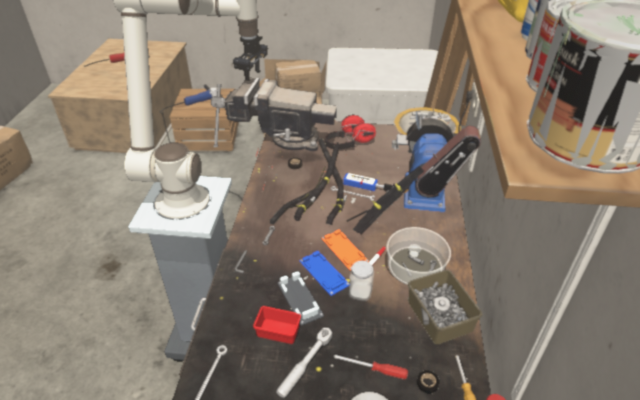

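```bash
cat > h.py <<'E'
import cv2,pickle,numpy as np
def ray(c,u,v):
    f=200/np.tan(np.radians(c['vertical_fov']/2))
    return c['rotation']@np.array([(u-c['cx'])/f,(v-c['cy'])/f,1.])
def w(c,u,v,z):
    d=ray(c,u,v);return c['eye']+d*(z-c['eye'][2])/d[2]
def px(c,p):
    f=200/np.tan(np.radians(c['vertical_fov']/2));q=c['rotation'].T@(np.array(p)-c['eye'])
    return f*q[:2]/q[2]+[c['cx'],c['cy']]
def crop(f,x,y,W,H,k):return cv2.resize(f[y:y+H,x:x+W],None,fx=k,fy=k,interpolation=cv2.INTER_CUBIC)
E
python3 - <<'E'
from h import *
c=pickle.load(open('top.pkl','rb'));f=c['frame']
o=np.zeros((475,800,3),np.uint8)
o[:375,:250]=crop(f,230,130,50,75,5);o[:,250:]=crop(f,355,155,110,95,5)
cv2.imwrite('pics/c1.png',o)
hsv=cv2.cvtColor(f,cv2.COLOR_BGR2HSV)
m=cv2.inRange(hsv,(100,130,80),(125,255,255))
n,l,st,ce=cv2.connectedComponentsWithStats(m)
for i in range(1,n):
    if st[i,4]>60:
        r=cv2.minAreaRect(np.argwhere(l==i)[:,::-1].astype(np.float32));print(st[i],r,w(c,*r[0],0.006))
E
```

```text
[219  90  24  23 237] ((228.42453002929688, 102.26416015625), (24.862262725830078, 18.95575714111328), 15.945395469665527) [0.91909193 0.24420236 0.006     ]
[245  91  30  28 237] ((262.53314208984375, 101.7230453491211), (34.32455825805664, 16.860599517822266), 39.559669494628906) [0.91959804 0.12687696 0.006     ]
[391 179  23  23 190] ((403.20611572265625, 188.34823608398438), (21.93105697631836, 14.752592086791992), 47.290611267089844) [ 0.61106464 -0.3493309   0.006     ]
[368 200   9  15  65] ((371.25, 206.75), (6.640783309936523, 15.178933143615723), 18.434947967529297) [ 0.55002289 -0.23823184  0.006     ]
[373 214  17   8  68] ((381.3345947265625, 218.2269287109375), (5.700876235961914, 16.48868751525879), 74.74488067626953) [ 0.51054688 -0.27124109  0.006     ]
```

View pics/c1.png

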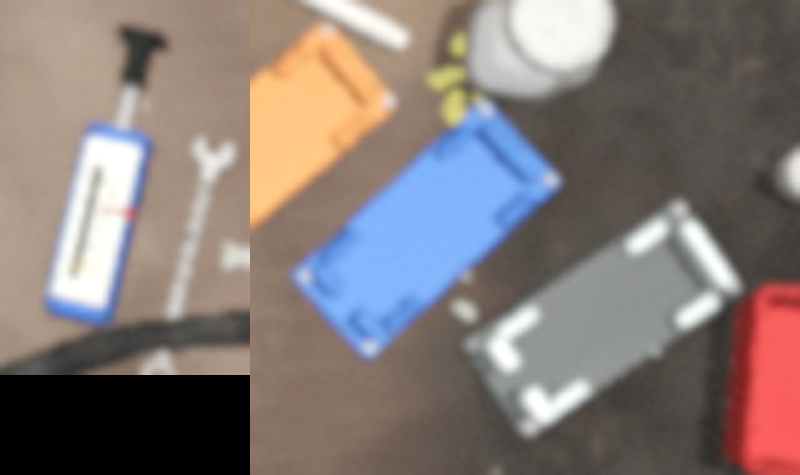

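```bash
cat >> h.py <<'E'
def rect(c,pts,z,L,W):
    """pts order: (-x,+y),(-x,-y),(+x,-y),(+x,+y); rigid fit"""
    P=np.array([w(c,*p,z)[:2] for p in pts]);M=np.array([[-L,W],[-L,-W],[L,-W],[L,W]])/2
    print('sides',[round(float(np.linalg.norm(P[i]-P[i-1])),4) for i in range(4)])
    t=P.mean(0);U,S,V=np.linalg.svd((P-t).T@M);R=U@np.diag([1,np.linalg.det(U@V)])@V
    return t.round(4),np.degrees(np.arctan2(R[1,0],R[0,0])).round(2),(np.linalg.norm(P-t-(M@R.T),axis=1)).round(4)
E
python3 - <<'E'
from h import *
c=pickle.load(open('top.pkl','rb'))
g=lambda *a:[(x/5+230-.4,y/5+130-.4) for x,y in a]
h=lambda *a:[((x-250)/5+355-.4,y/5+155-.4) for x,y in a]
print('gauge',rect(c,g((152,130),(87,122),(45,312),(110,325)),.032,.13,.042))
print('cradle',rect(c,h((465,343),(528,437),(745,290),(680,200)),.008,.18,.076))
print('blue',rect(c,h((293,275),(370,358),(562,180),(485,100)),.006,.18,.076))
print('tab',w(c,*g((138,60))[0],.03))
E
```

```text
sides [0.1336, 0.0437, 0.1303, 0.0439]
gauge (array([0.6642, 0.1696]), np.float64(167.78), array([0.0028, 0.0008, 0.0015, 0.0012]))
sides [0.1777, 0.0755, 0.1798, 0.0747]
cradle (array([ 0.5086, -0.421 ]), np.float64(-57.57), array([0.0008, 0.0006, 0.0006, 0.0017]))
sides [0.179, 0.0762, 0.1799, 0.0754]
blue (array([ 0.5714, -0.3034]), np.float64(-48.7), array([0.0003, 0.0004, 0.0004, 0.001 ]))
tab [0.77377885 0.14301681 0.03      ]
```

Emit:
{"api": "step_arm", "payload": {
  "targets": "2 1 -1.5 0;3.5 1.7 -1 0;3.5 1.7 0 0;3.5 1.7 0 0;3.5 1.7 0 0;3.5 1.7 0 0;3.5 1.7 0 0;3.5 1.7 0 0;3.5 1.7 0 0;3.5 1.7 0 -1;3.5 1.7 0 -1;3.5 1.7 0 -0.8",
  "claw": 6.6
}}

```text
time_s: 1.1
tcp_pos: [0.5041, 0.3085, 0.2472]
ee_rot: [[0.978, -0.21, -0.001], [-0.21, -0.978, -0.0], [-0.001, 0.001, -1.0]]
wrist_force: [-0.1, 1.4, -0.2]
gripper_width: 0.759
gripper_force: 0.0
```

Emit:
{"api": "step_arm", "payload": {
  "targets": "3.5 1.7 1 0;3.5 1.7 2 0;3.5 1.7 2.5 0;3.5 1.7 2.5 0;3.2 1.5 2.5 0;1.5 0.5 2 0;0 0 0 0;0 0 0 0;0 0 0 0"
}}

```text
time_s: 1.85
tcp_pos: [0.6589, 0.1918, 0.13]
ee_rot: [[0.978, -0.211, 0.001], [-0.211, -0.978, 0.0], [0.001, -0.0, -1.0]]
wrist_force: [-0.6, 0.4, 1.3]
gripper_width: 0.758
gripper_force: 0.0
```

```bash
cat >> h.py <<'E'
def plan(x,y,z,a,s=None):
    from station import sense
    s=s or sense();R=s['ee_rot'];p=s['tcp_pos'];ca=np.degrees(np.arctan2(R[1,0],R[0,0]))
    d=R.T@(np.array([x,y,z])-p)*100
    print('t',round(s['time_s'],2),'tcp',p.round(4),'a',ca.round(2),'tilt',R[:,2].round(4),'j',np.round(s['joints'],1),'F',s['wrist_force'].round(2),'w',round(s['gripper_width']*8.7,2),'gf',np.round(s['gripper_force'],1))
    print('shift cm',d.round(2),'turn',round(-((a-ca+180)%360-180),2))
def gp(t,th,x,y=0):
    th=np.radians(th);return t[0]+x*np.cos(th)-y*np.sin(th),t[1]+x*np.sin(th)+y*np.cos(th)
E
python3 -c "
from h import *
plan(.6642,.1696,.008,-12.22)"
```

```text
t 1.85 tcp [0.6589 0.1918 0.13  ] a -12.17 tilt [ 7.e-04  0.e+00 -1.e+00] j [ 29.7  31.8   2.9   0.  -61.   48.1] F [-0.56  0.43  1.33] w 6.59 gf 0.0
shift cm [ 0.98  2.06 12.2 ] turn 0.05
```

Emit:
{"api": "step_arm", "payload": {
  "targets": "0.5 1 1.5 0;0.5 1 1.5 0;0 0 1.8 0;0 0 1.8 0;0 0 1.8 0;0 0 1.8 0;0 0 1.2 0;0 0 0.6 0;0 0 0 0;0 0 0 0"
}}

```text
time_s: 2.68
tcp_pos: [0.6649, 0.1705, 0.0106]
ee_rot: [[0.978, -0.21, 0.002], [-0.21, -0.978, 0.0], [0.002, -0.001, -1.0]]
wrist_force: [-0.1, 0.4, 1.0]
gripper_width: 0.754
gripper_force: 0.0
```

Emit:
{"api": "step_arm", "payload": {
  "targets": "0 0 0 0;0 0 0 0;0 0 0 0;0 0 0 0;0 0 0 0;0 0 0 0",
  "claw": 3.0
}}

```text
time_s: 3.18
tcp_pos: [0.6648, 0.1699, 0.0099]
ee_rot: [[0.977, -0.211, 0.001], [-0.211, -0.977, 0.001], [0.001, -0.001, -1.0]]
wrist_force: [0.7, 0.2, 2.1]
gripper_width: 0.485
gripper_force: 29.9
```

Emit:
{"api": "step_arm", "payload": {
  "targets": "0 0 -1 0;0 0 -2 0;0 0 -3 0;0 0 -3 0;0 0 -3 3;0 0 -2 7;0 0 -1 7;0 0 0 7;0 0 0 7;0 0 0 7;0 0 0 7;0 0 0 7"
}}

```text
time_s: 4.18
tcp_pos: [0.6628, 0.1692, 0.1577]
ee_rot: [[0.429, -0.903, -0.004], [-0.903, -0.429, -0.001], [-0.001, 0.004, -1.0]]
wrist_force: [0.3, 0.3, -5.8]
gripper_width: 0.484
gripper_force: 29.9
```

Emit:
{"api": "step_arm", "payload": {
  "targets": "0 0 0 7;0 0 0 7;0 0 0 7;0 0 0 7;0 0 0 7;0 0 0 7;0 0 0 7;0 0 0 7;0 0 0 7;0 0 0 7;0 0 0 7;0 0 0 7"
}}

```text
time_s: 5.18
tcp_pos: [0.663, 0.1692, 0.1577]
ee_rot: [[-0.853, -0.521, -0.004], [-0.521, 0.853, -0.001], [0.004, 0.002, -1.0]]
wrist_force: [0.8, -0.2, -5.7]
gripper_width: 0.483
gripper_force: 29.9
```

Emit:
{"api": "step_arm", "payload": {
  "targets": "0 0 0 7;0 0 0 7;0 0 0 7;0 0 0 7;0 0 0 7;0 0 0 7;0 0 0 7;0 0 0 7;0 0 0 7;0 0 0 7;0 0 0 3;0 0 0 0"
}}

```text
time_s: 6.18
tcp_pos: [0.6631, 0.1692, 0.1578]
ee_rot: [[-0.752, 0.66, -0.004], [0.66, 0.752, -0.001], [0.002, -0.003, -1.0]]
wrist_force: [0.0, -0.1, -5.5]
gripper_width: 0.478
gripper_force: 29.9
```

```bash
python3 -c "
from h import *
plan(.5086,-.421,.145,122.43)"
```

```text
t 6.18 tcp [0.6631 0.1692 0.1578] a 138.72 tilt [-0.0039 -0.001  -1.    ] j [ 2.78e+01  3.05e+01  4.80e+00 -1.00e-01 -6.45e+01 -1.59e+02] F [ 0.04 -0.07 -5.45] w 4.15 gf 29.9
shift cm [-27.33 -54.54   1.39] turn 16.29
```

Emit:
{"api": "step_arm", "payload": {
  "targets": "-0.8 -1.6 0 0;-1.5 -3 0 0;-1.6 -3.2 0 0;-1.6 -3.2 0 0;-1.6 -3.2 0 0;-1.6 -3.2 0 0;-1.6 -3.2 0 0;-1.6 -3.2 0 0;-1.6 -3.2 0 0;-1.6 -3.2 0 0;-1.6 -3.2 0 0;-1.6 -3.2 0 0"
}}

```text
time_s: 7.18
tcp_pos: [0.5592, -0.2279, 0.159]
ee_rot: [[-0.753, 0.658, -0.001], [0.658, 0.753, 0.001], [0.001, -0.0, -1.0]]
wrist_force: [0.8, -0.5, -5.4]
gripper_width: 0.482
gripper_force: 29.9
```

Emit:
{"api": "step_arm", "payload": {
  "targets": "-1.6 -3.2 0 0;-1.6 -3.2 0 0;-1.6 -3.2 0 0;-1.6 -3.2 0 0;-1.6 -3.2 0 0;-1 -1.9 0 0;0 0 0 6;0 0 0 6;0 0 0 4.3;0 0 0 0;0 0 0 0;0 0 0 0"
}}

```text
time_s: 8.18
tcp_pos: [0.5104, -0.42, 0.1591]
ee_rot: [[-0.539, 0.842, -0.001], [0.842, 0.539, 0.001], [0.001, -0.0, -1.0]]
wrist_force: [-0.6, 0.7, -5.6]
gripper_width: 0.478
gripper_force: 29.9
```

Run:
```python
from h import *
from station import cams
plan(.5086,-.421,.145,122.43)
o=np.zeros((480,800,3),np.uint8)
c=cams.capture('top');pickle.dump(c,open('top1.pkl','wb'));o[:,:400]=crop(c['frame'],395,180,80,96,5)
c=cams.capture('scene');pickle.dump(c,open('scene1.pkl','wb'));o[:,400:]=crop(c['frame'],250,240,80,96,5)
cv2.imwrite('pics/c2.png',o)
```

```text
t 8.18 tcp [ 0.5104 -0.42    0.1591] a 122.63 tilt [-7.e-04  5.e-04 -1.e+00] j [ -25.5   28.2    0.9   -0.   -62.8 -121.9] F [-0.57  0.73 -5.62] w 4.15 gf 29.9
shift cm [ 0.01 -0.2   1.41] turn 0.2
```

View pics/c2.png

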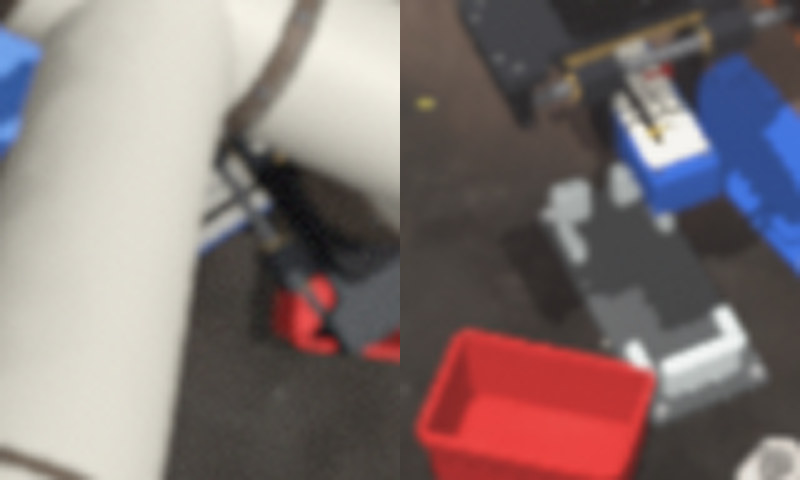

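Run:
```python
from h import *
c=pickle.load(open('scene1.pkl','rb'))
def q(p):
    u=px(c,p)+.4;return ((u-[250,240])*5+[400,0]).round(0)
t,th=(.5086,-.421),-57.57
for x,y,z,n in((.09,.038,.008,'plate+x+y'),(.09,-.038,.008,'plate+x-y'),(.07,.03,.036,'stop'),(-.07,.03,.036,'prong')):print(n,q((*gp(t,th,x,y),z)))
t,th=(.5104,-.42),-57.4
for x,y,z,n in((.065,.021,.181,'g+x+y'),(.065,-.021,.181,'g+x-y'),(.065,.021,.149,'lo+y'),(.065,-.021,.149,'lo-y'),(.032,0,.181,'pointer')):print(n,q((*gp(t,th,x,y),z)))
```

```text
plate+x+y [769. 374.]
plate+x-y [654. 421.]
stop [743. 325.]
prong [646. 166.]
g+x+y [727. 161.]
g+x-y [659. 186.]
lo+y [728. 198.]
lo-y [661. 224.]
pointer [669. 134.]
```

Run:
```python
from h import *
c=pickle.load(open('scene1.pkl','rb'))
k=14;x0,y0=280,240
o=crop(c['frame'],x0,y0,50,42,k)
t,th=(.5104,-.42),-57.4
for x,y,z in((.065,.021,.181),(.065,-.021,.181),(.065,.021,.149),(.065,-.021,.149),(.032,0,.181)):
    u=((px(c,(*gp(t,th,x,y),z))+.5-[x0,y0])*k).astype(int);cv2.drawMarker(o,u.tolist(),(0,255,0),cv2.MARKER_CROSS,12,1)
cv2.imwrite('pics/c3.png',o)
```

```text
(no output)
```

View pics/c3.png

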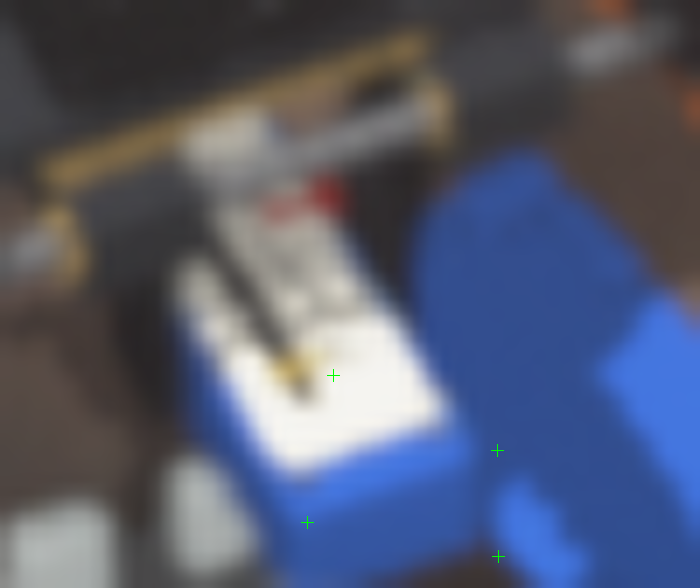

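Run:
```python
from h import *
c=pickle.load(open('scene.pkl','rb'));t=pickle.load(open('top.pkl','rb'))
def draw(c,o,x0,y0,k,pts,col=(0,255,0)):
    for p in pts:
        u=((px(c,p)+.5-[x0,y0])*k).astype(int);cv2.drawMarker(o,u.tolist(),col,cv2.MARKER_CROSS,12,1)
g=[(*gp((.6642,.1696),167.78,x,y),z) for x,y,z in((.065,.021,.032),(.065,-.021,.032),(-.065,.021,.032),(-.065,-.021,.032),(.065,-.021,0),(.032,-.006,.033),(-.112,0,.032))]
a=crop(c['frame'],335,160,66,50,6)
draw(c,a,335,160,6,g)
b=crop(t['frame'],230,130,50,75,8);draw(t,b,230,130,8,g)
o=np.zeros((600,800,3),np.uint8);o[:300,:396]=a;o[:,400:]=b
c1=pickle.load(open('scene1.pkl','rb'));d=crop(c1['frame'],270,225,66,50,6)
draw(c1,d,270,225,6,[(.5104,-.42,.1591),(.5104,-.42,.1781)]+[(.5104+s*.842*.021,-.42+s*.539*.021,z) for s in(1,-1) for z in(.1591,.1781)])
o[300:,:396]=d
cv2.imwrite('pics/c4.png',o)
```

```text
(no output)
```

View pics/c4.png

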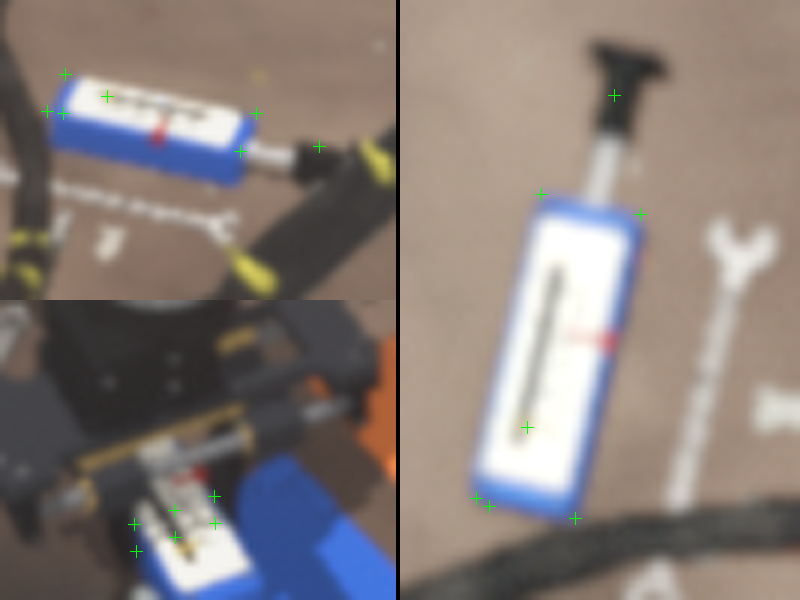

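Run:
```python
from h import *
t=pickle.load(open('top1.pkl','rb'));c=pickle.load(open('scene1.pkl','rb'))
T=(.5104,-.42);th=-57.4
k=12;x0,y0=425,195
b=crop(t['frame'],x0,y0,40,45,k)
for x,y,z in((.065,.021,.181),(.065,-.021,.181),(-.02,-.021,.181),(.065,-.021,.149),(0,-.021,.181)):
    u=((px(t,(*gp(T,th,x,y),z))+.5-[x0,y0])*k).astype(int);cv2.drawMarker(b,u.tolist(),(0,255,0),cv2.MARKER_CROSS,12,1)
cv2.imwrite('pics/c5.png',b)
```

```text
(no output)
```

View pics/c5.png

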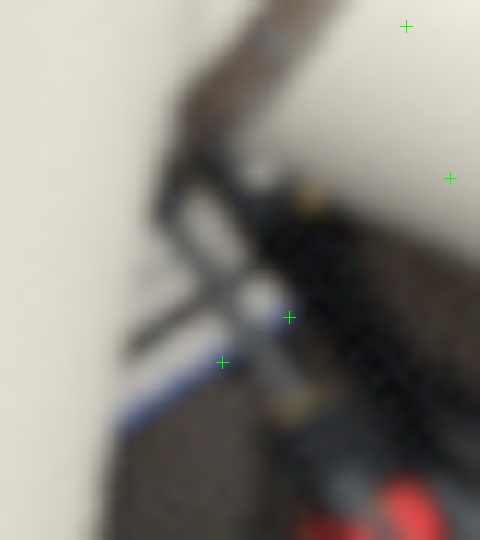

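Emit:
{"api": "step_arm", "payload": {
  "targets": "0 -0.2 1 0.2;0 0 2 0;0 0 2 0;0 0 2 0;0 0 2 0;0 0 1 0;0 0 0.5 0;0 0 0 0;0 0 0 0"
}}

```text
time_s: 9.03
tcp_pos: [0.5097, -0.4218, 0.0551]
ee_rot: [[-0.535, 0.845, 0.001], [0.845, 0.535, -0.001], [-0.001, 0.0, -1.0]]
wrist_force: [0.0, -0.1, -5.1]
gripper_width: 0.482
gripper_force: 29.9
```

Run:
```python
from h import *
from station import cams
plan(.5086,-.421,.02,122.43)
from station import sense
s=sense()['tcp_pos'];zz=s[2]-.010
F=np.mean([cams.capture('scene')['frame'].astype(float) for i in range(4)],0).astype(np.uint8)
c=cams.capture('scene');c['frame']=F;pickle.dump(c,open('scene2.pkl','wb'))
k=12;x0,y0=275,270
o=crop(F,x0,y0,60,50,k)
def dr(P,col):
    for p in P:
        u=((px(c,p)+.5-[x0,y0])*k).astype(int);cv2.drawMarker(o,u.tolist(),col,cv2.MARKER_CROSS,12,1)
G=lambda T,th,x,y,z:(*gp(T,th,x,y),z)
dr([G(s,-57.57,x,y,z+zz) for x,y,z in((.065,.021,.032),(.065,-.021,.032),(.065,.021,0),(.065,-.021,0))],(0,255,0))
T=(.5086,-.421)
dr([G(T,-57.57,x,y,z) for x,y,z in((.09,.038,.008),(.09,-.038,.008),(.09,.038,0),(.07,.025,.036),(.07,-.025,.036),(-.07,.009,.036),(-.07,-.009,.036),(-.07,.025,.036),(-.07,-.025,.036))],(255,0,255))
cv2.imwrite('pics/c6.png',o)
```

```text
t 9.03 tcp [ 0.5097 -0.4218  0.0551] a 122.34 tilt [ 0.001 -0.001 -1.   ] j [ -25.6   34.    -5.4    0.   -50.5 -122.1] F [ 0.   -0.14 -5.05] w 4.2 gf 29.9
shift cm [ 0.13 -0.06  3.51] turn -0.09
```

View pics/c6.png

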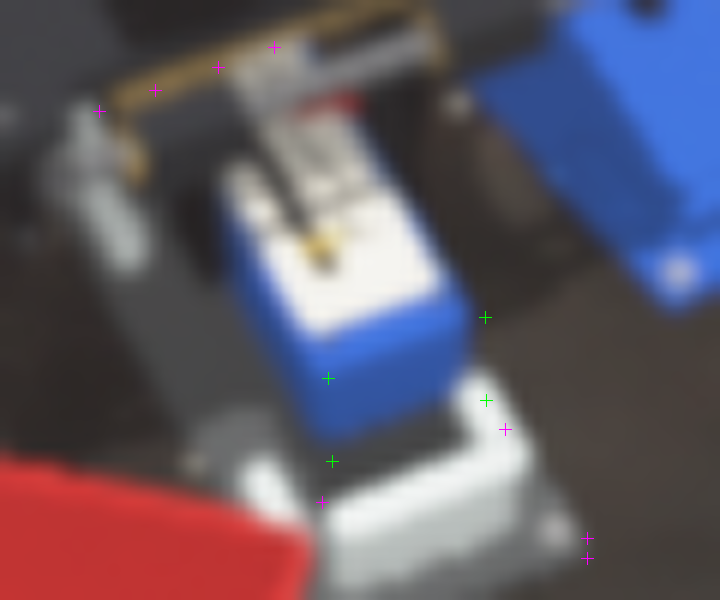

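Emit:
{"api": "step_arm", "payload": {
  "targets": "-0.3 -0.1 0 0;-0.25 0 0 0;0 0 0.5 0;0 0 0.7 0;0 0 0.7 0;0 0 0.7 0;0 0 0.4 0;0 0 0.2 0;0 0 0 0"
}}

```text
time_s: 10.03
tcp_pos: [0.5108, -0.4262, 0.0214]
ee_rot: [[-0.534, 0.845, -0.002], [0.845, 0.534, 0.001], [0.001, -0.001, -1.0]]
wrist_force: [0.2, 0.7, -5.4]
gripper_width: 0.482
gripper_force: 29.9
```

Emit:
{"api": "step_arm", "payload": {
  "targets": "0 0 0.2 0;0 0 0.15 0;0 0 0 0"
}}

```text
time_s: 10.28
tcp_pos: [0.5112, -0.4265, 0.0189]
ee_rot: [[-0.534, 0.845, 0.0], [0.845, 0.534, 0.0], [0.0, 0.0, -1.0]]
wrist_force: [-1.0, -0.1, -5.0]
gripper_width: 0.48
gripper_force: 29.9
```

Emit:
{"api": "step_arm", "payload": {
  "targets": "0 0 0.1 0;0 0 0.05 0;0 0 0 0"
}}

```text
time_s: 10.53
tcp_pos: [0.5115, -0.4267, 0.018]
ee_rot: [[-0.535, 0.845, 0.001], [0.845, 0.535, -0.001], [-0.001, 0.0, -1.0]]
wrist_force: [0.6, -0.4, -3.8]
gripper_width: 0.479
gripper_force: 29.9
```

Emit:
{"api": "step_arm", "payload": {
  "targets": "0 0 0 0;0 0 0 0;0 0 0 0;0 0 0 0;0 0 -1 0;0 0 -2 0;0 0 -2 0;0 0 -2 0;0 0 -2 0;0 0 0 0",
  "claw": 6.4
}}

```text
time_s: 11.37
tcp_pos: [0.5139, -0.4284, 0.1137]
ee_rot: [[-0.535, 0.845, 0.008], [0.845, 0.535, -0.006], [-0.01, 0.004, -1.0]]
wrist_force: [-0.2, -0.8, 0.3]
gripper_width: 0.735
gripper_force: 0.0
```

Emit:
{"api": "step_arm", "payload": {
  "targets": "2 1.3 -2 0;3 2 0 0;3 2 0 0;3 2 0 0;3 2 0 0;3 2 0 0;3 2 0 0;3 2 0 0;3 2 0 0;2 1 0 0;0 0 0 0"
}}

```text
time_s: 12.28
tcp_pos: [0.5162, -0.0886, 0.1281]
ee_rot: [[-0.538, 0.843, 0.001], [0.843, 0.538, 0.001], [-0.0, 0.001, -1.0]]
wrist_force: [-0.6, -0.5, -1.2]
gripper_width: 0.735
gripper_force: 0.0
```

Run:
```python
from h import *
from station import cams,sense
for n in('top','scene'):
    L=[cams.capture(n) for i in range(5)];c=L[0];c['frame']=np.mean([x['frame'].astype(float) for x in L],0).round().astype(np.uint8);pickle.dump(c,open(n+'3.pkl','wb'))
    if n=='top':o=crop(c['frame'],390,185,80,70,7);x0,y0,k=390,185,7
    else:o2=crop(c['frame'],250,250,80,75,6)
cv2.imwrite('pics/c7.png',np.vstack([np.pad(o,((0,0),(0,0),(0,0)))]))
cv2.imwrite('pics/c7s.png',o2)
print(sense()['tcp_pos'])
```

```text
[ 0.51622451 -0.09275923  0.12729593]
```

View pics/c7.png

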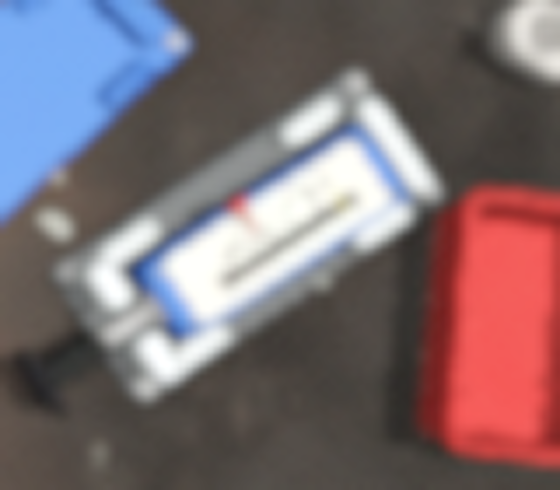

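```bash
cat > meas.py <<'E'
from h import *
def rectify(c,T,th,z,x0,x1,y0,y1,s=.0005):
    X,Y=np.meshgrid(np.arange(x0,x1,s),np.arange(y0,y1,s));u=np.zeros(X.shape+(2,),np.float32)
    for i in np.ndindex(X.shape):u[i]=px(c,(*gp(T,th,X[i],Y[i]),z))
    return X,Y,cv2.remap(c['frame'].astype(np.float32),u[...,0],u[...,1],cv2.INTER_CUBIC)
def features(c,T,th,z):
    X,Y,I=rectify(c,T,th,z,-.09,.09,-.04,.04)
    b,g,r=I[...,0],I[...,1],I[...,2]
    def cen(wt,n):
        wt=np.clip(wt,0,None);wt[wt<.3*wt.max()]=0;print(n,'x %.4f y %.4f'%((wt*X).sum()/wt.sum(),(wt*Y).sum()/wt.sum()),'pk',wt.max().round())
    m=(abs(X)<.06)&(abs(Y)<.022)
    cen(np.where(m,r-np.maximum(g,b),0),'red');cen(np.where(m&(X>-.02),(r+g)/2-b-8,0),'yellow')
    B=np.where((abs(Y)<.012),b-r,0).sum(0)/np.where(abs(Y)<.012,1,0).sum(0);x=X[0]
    for lo,hi,n in((-.085,-.045,'-x'),(.045,.085,'+x')):
        k=(x>lo)&(x<hi);bb=np.clip(B[k],0,None);print('blue band',n,'peak x %.4f'%(x[k][bb.argmax()]),'c %.4f'%((bb*x[k]).sum()/bb.sum()))
    return X,Y,I
E
python3 - <<'E'
from meas import *
o=[]
for f,T,th,z in(('top.pkl',(.6642,.1696),167.78,.033),('top3.pkl',(.5086,-.421),-57.57,.041)):
    c=pickle.load(open(f,'rb'));X,Y,I=features(c,T,th,z);o.append(cv2.resize(np.clip(I,0,255).astype(np.uint8)[::-1],None,fx=2,fy=1.8))
cv2.imwrite('pics/c8.png',np.vstack(o))
E
```

```text
red x -0.0097 y 0.0177 pk 62.0
yellow x 0.0177 y 0.0002 pk 26.0
blue band -x peak x -0.0605 c -0.0604
blue band +x peak x 0.0615 c 0.0609
red x -0.0075 y 0.0184 pk 82.0
yellow x 0.0110 y 0.0067 pk 30.0
blue band -x peak x -0.0605 c -0.0609
blue band +x peak x 0.0605 c 0.0608
```

View pics/c8.png

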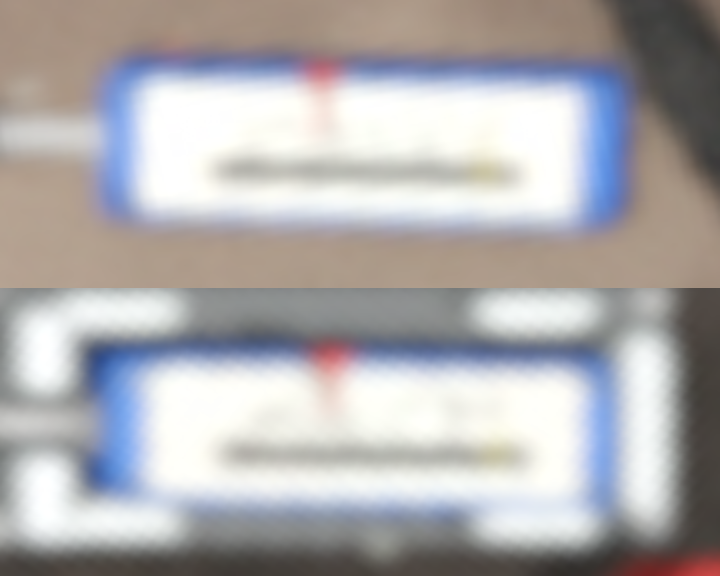

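Run:
```python
from meas import *
for f,T,th,z in(('top.pkl',(.6642,.1696),167.78,.033),('top3.pkl',(.5086,-.421),-57.57,.041)):
    c=pickle.load(open(f,'rb'));X,Y,I=rectify(c,T,th,z,-.06,.06,-.02,.025)
    b,g,r=I[...,0],I[...,1],I[...,2];x=X[0]
    for n,Wt,k in(('line',r-(g+b)/2,(Y>.001)&(Y<.013)),('clip',r-np.maximum(g,b),(Y>.014)),('ptr',(r+g)/2-b,(Y>-.012)&(Y<-.001))):
        p=np.where(k,Wt,0).sum(0)/k.sum(0);q=(x>0.022)&(x<.042) if n=='ptr' else (x>-.02)&(x<.005)
        p=p[q]-np.percentile(p[q],30);p=np.clip(p-.3*p.max(),0,None);print(f,n,'%.4f'%((p*x[q]).sum()/p.sum()))
print(gp((.5086,-.421),-57.57,-.108))
plan(*gp((.5086,-.421),-57.57,-.108),.010,122.43)
```

```text
top.pkl line -0.0099
top.pkl clip -0.0095
top.pkl ptr 0.0311
top3.pkl line -0.0075
top3.pkl clip -0.0075
top3.pkl ptr 0.0338
(np.float64(0.450682968457704), np.float64(-0.3298428968355801))
t 12.78 tcp [ 0.5162 -0.0928  0.1273] a 122.23 tilt [-2.e-04 -1.e-04 -1.e+00] j [   7.6   17.7  -21.3    0.   -51.1 -155.3] F [-0.19  1.25  0.18] w 6.4 gf 0.0
shift cm [-16.56 -18.18  11.73] turn -0.2
```

Emit:
{"api": "step_arm", "payload": {
  "targets": "-1.1 -1.2 0 0;-2.3 -2.5 0 0;-2.3 -2.5 0 0;-2.3 -2.5 0 0;-2.3 -2.5 0 0;-2.3 -2.5 1 0;-2.2 -2.5 2 0;-1.8 -2 1.5 0;0 0 0 0;0 0 0 0;0 0 0 0",
  "claw": 4.4
}}

```text
time_s: 13.7
tcp_pos: [0.4512, -0.3299, 0.0825]
ee_rot: [[-0.534, 0.846, 0.0], [0.846, 0.534, -0.0], [-0.0, -0.0, -1.0]]
wrist_force: [-0.6, 0.2, 0.4]
gripper_width: 0.505
gripper_force: 0.0
```

Run:
```python
from meas import *
plan(*gp((.5086,-.421),-57.57,-.108),.010,122.43)
```

```text
t 13.7 tcp [ 0.4512 -0.3299  0.0825] a 122.26 tilt [ 0.e+00 -2.e-04 -1.e+00] j [ -19.6   23.8  -19.4    0.   -46.8 -128.2] F [-0.6   0.2   0.35] w 4.39 gf 0.0
shift cm [ 0.04 -0.04  7.25] turn -0.17
```

Emit:
{"api": "step_arm", "payload": {
  "targets": "0 0 1 0;0 0 1.5 0;0 0 1.5 0;0 0 1.2 0;0 0 1 0;0 0 0.7 0;0 0 0.3 0;0 0 0 0;0 0 0 0"
}}

```text
time_s: 14.45
tcp_pos: [0.4516, -0.3296, 0.0107]
ee_rot: [[-0.535, 0.845, 0.001], [0.845, 0.535, -0.0], [-0.001, 0.0, -1.0]]
wrist_force: [0.2, -1.6, -0.4]
gripper_width: 0.511
gripper_force: 0.0
```

Emit:
{"api": "step_arm", "payload": {
  "targets": "0 0 0 0;0 0 0 0;0 0 0 0;0 0 0 0;0 0 0 0;0 0 0 0;0 0 0 0",
  "claw": 0.5
}}

```text
time_s: 15.03
tcp_pos: [0.4512, -0.3297, 0.0106]
ee_rot: [[-0.534, 0.846, 0.0], [0.846, 0.534, -0.0], [-0.0, 0.0, -1.0]]
wrist_force: [-0.6, -0.0, 1.3]
gripper_width: 0.156
gripper_force: 30.0
```

Run:
```python
from meas import *
from station import sense
plan(*gp((.5086,-.421),-57.57,-.108),.010,122.43)
for n in('top','scene'):
    from station import cams
    c=cams.capture(n);pickle.dump(c,open(n+'4.pkl','wb'))
    cv2.imwrite(f'pics/{n}4.png',crop(c['frame'],*((390,185) if n=='top' else (250,250)),80,75,6))
cv2.imwrite('pics/c9.png',np.hstack([cv2.resize(cv2.imread('pics/top4.png'),(400,375)),cv2.resize(cv2.imread('pics/scene4.png'),(400,375))]))
```

```text
t 15.03 tcp [ 0.4512 -0.3297  0.0106] a 122.27 tilt [ 1.e-04 -1.e-04 -1.e+00] j [ -19.5   29.6  -23.     0.   -37.4 -128.2] F [-0.57 -0.01  1.29] w 1.35 gf 30.0
shift cm [ 0.01 -0.05  0.06] turn -0.16
```

View pics/c9.png

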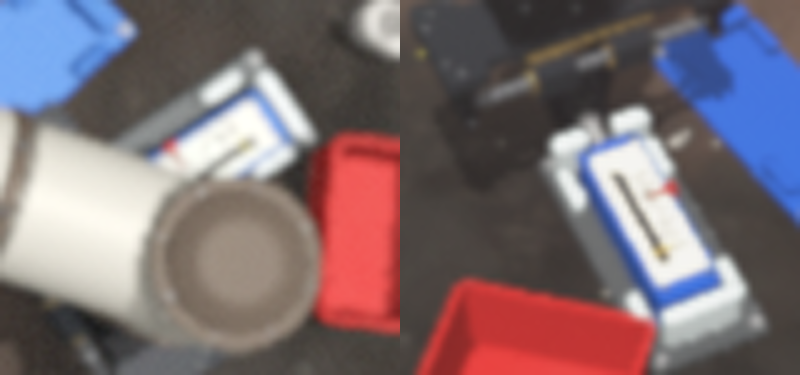

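Emit:
{"api": "step_arm", "payload": {
  "targets": "0.1 0 0 0;0.1 0 0 0;0.1 0 0 0;0.1 0 0 0;0 0 0 0"
}}

```text
time_s: 15.55
tcp_pos: [0.4496, -0.3263, 0.0106]
ee_rot: [[-0.535, 0.845, 0.001], [0.845, 0.535, -0.001], [-0.001, 0.001, -1.0]]
wrist_force: [0.8, -3.1, -0.3]
gripper_width: 0.161
gripper_force: 30.0
```

Emit:
{"api": "step_arm", "payload": {
  "targets": "0.1 0 0 0;0.1 0 0 0;0.1 0 0 0;0.1 0 0 0;0.1 0 0 0;0.1 0 0 0;0 0 0 0"
}}

```text
time_s: 16.13
tcp_pos: [0.4462, -0.3211, 0.0106]
ee_rot: [[-0.535, 0.845, 0.001], [0.845, 0.535, -0.0], [-0.001, 0.001, -1.0]]
wrist_force: [2.3, -2.4, -0.8]
gripper_width: 0.159
gripper_force: 30.0
```

Emit:
{"api": "step_arm", "payload": {
  "targets": "0.2 0 0 0;0.2 0 0 0;0.2 0 0 0;0.2 0 0 0;0.2 0 0 0;0.2 0 0 0;0.2 0 0 0;0.2 0 0 0;0.2 0 0 0;0.2 0 0 0;0 0 0 0;0 0 0 0"
}}

```text
time_s: 17.13
tcp_pos: [0.4356, -0.3044, 0.0106]
ee_rot: [[-0.535, 0.845, 0.001], [0.845, 0.535, -0.001], [-0.001, 0.001, -1.0]]
wrist_force: [4.1, -5.8, -0.5]
gripper_width: 0.159
gripper_force: 30.0
```

```bash
cat >> meas.py <<'E'
def ptr(c,T=(.5086,-.421),th=-57.57,z=.041):
    X,Y,I=rectify(c,T,th,z,-.065,.065,-.02,.025)
    b,g,r=I[...,0],I[...,1],I[...,2];x=X[0];o=[]
    for n,Wt,k,lo,hi in(('clip',r-np.maximum(g,b),(Y>.014),-.03,.01),('line',r-(g+b)/2,(Y>.001)&(Y<.013),-.03,.01),('ptr',(r+g)/2-b,(Y>-.012)&(Y<-.001),-.03,.045)):
        p=np.where(k,Wt,0).sum(0)/k.sum(0);q=(x>lo)&(x<hi);xx=x[q];p=p[q];i=p.argmax();p=p-np.percentile(p,30)
        m=(abs(xx-xx[i])<.008);p=np.clip(p-.3*p.max(),0,None)*m;o.append(((p*xx).sum()/p.sum()*1000).round(1))
    return o
def avg(n,k=4):
    from station import cams
    L=[cams.capture(n) for i in range(k)];c=L[0];c['frame']=np.mean([x['frame'].astype(float) for x in L],0);return c
E
python3 - <<'E'
from meas import *
for f in('top3','scene3','scene4'):print(f,ptr(pickle.load(open(f+'.pkl','rb'))))
print(ptr(avg('scene')))
plan(*gp((.5086,-.421),-57.57,-.108),.010,122.43)
E
```

```text
top3 [np.float64(-7.5), np.float64(-7.5), np.float64(33.8)]
scene3 [np.float64(-6.5), np.float64(-6.5), np.float64(34.6)]
scene4 [np.float64(-6.4), np.float64(-6.5), np.float64(34.7)]
[np.float64(-14.5), np.float64(-14.6), np.float64(5.2)]
t 17.33 tcp [ 0.4357 -0.3045  0.0106] a 122.32 tilt [ 1.3e-03 -8.0e-04 -1.0e+00] j [ -17.4   27.7  -27.     0.   -35.3 -130.3] F [ 3.1  -4.45 -0.67] w 1.37 gf 30.0
shift cm [-2.94 -0.09  0.06] turn -0.11
```

Emit:
{"api": "step_arm", "payload": {
  "targets": "0.2 0 0 0;0.2 0 0 0;0.2 0 0 0;0.2 0 0 0;0.2 0 0 0;0.2 0 0 0;0.2 0 0 0;0.15 0 0 0;0.1 0 0 0;0.1 0 0 0;0 0 0 0;0 0 0 0"
}}

```text
time_s: 18.33
tcp_pos: [0.4267, -0.2901, 0.0106]
ee_rot: [[-0.535, 0.845, 0.002], [0.845, 0.535, -0.001], [-0.002, 0.001, -1.0]]
wrist_force: [4.6, -7.3, -2.7]
gripper_width: 0.155
gripper_force: 30.0
```

Run:
```python
from meas import *
c=avg('scene',6);pickle.dump(c,open('scene5.pkl','wb'));print(ptr(c))
plan(*gp((.5086,-.421),-57.57,-.108),.010,122.43)
```

```text
[np.float64(-14.5), np.float64(-14.5), np.float64(-11.8)]
t 18.63 tcp [ 0.4267 -0.2902  0.0106] a 122.32 tilt [ 0.002  -0.0013 -1.    ] j [-1.620e+01  2.660e+01 -2.920e+01  1.000e-01 -3.410e+01 -1.316e+02] F [ 3.88 -6.8  -1.47] w 1.42 gf 30.0
shift cm [-4.64 -0.09  0.07] turn -0.11
```

Emit:
{"api": "step_arm", "payload": {
  "targets": "0.1 0 0 0;0.08 0 0 0;0.04 0 0 0;0.03 0 0 0;0 0 0 0;0 0 0 0"
}}

```text
time_s: 19.13
tcp_pos: [0.4254, -0.2881, 0.0106]
ee_rot: [[-0.535, 0.845, 0.002], [0.845, 0.535, -0.001], [-0.002, 0.001, -1.0]]
wrist_force: [3.3, -7.3, -2.4]
gripper_width: 0.154
gripper_force: 30.0
```

Run:
```python
from meas import *
c=avg('scene',6);pickle.dump(c,open('scene6.pkl','wb'));print(ptr(c))
plan(*gp((.5086,-.421),-57.57,-.108),.010,122.43)
```

```text
[np.float64(-14.5), np.float64(-14.7), np.float64(-14.3)]
t 19.43 tcp [ 0.4254 -0.2881  0.0106] a 122.33 tilt [ 0.0021 -0.0014 -1.    ] j [-1.600e+01  2.640e+01 -2.960e+01  1.000e-01 -3.390e+01 -1.318e+02] F [ 4.69 -7.42 -3.05] w 1.38 gf 30.0
shift cm [-4.88 -0.1   0.07] turn -0.1
```

Emit:
{"api": "step_arm", "payload": {
  "targets": "0 0 0 0;0 0 0 0;0 0 0 0;0 0 0 0;0 0 0 0;0 0 0 0;0 0 0 0;0 0 0 0;0 0 0 0;0 0 0 0;0 0 0 0;0 0 0 0"
}}

```text
time_s: 20.43
tcp_pos: [0.4254, -0.2881, 0.0106]
ee_rot: [[-0.535, 0.845, 0.002], [0.845, 0.535, -0.001], [-0.002, 0.001, -1.0]]
wrist_force: [3.8, -6.5, -2.5]
gripper_width: 0.157
gripper_force: 30.0
```

Emit:
{"api": "step_arm", "payload": {
  "targets": "0 0 0 0;0 0 0 0;0 0 0 0;0 0 0 0;-0.05 0 0 0;-0.1 0 0 0;-0.15 0 0 0;-0.15 0 0 0;-0.15 0 0 0;-0.15 0 0 0;-0.15 0 0 0;-0.15 0 0 0"
}}

```text
time_s: 21.43
tcp_pos: [0.4309, -0.2968, 0.0106]
ee_rot: [[-0.535, 0.845, 0.002], [0.845, 0.535, -0.001], [-0.002, 0.001, -1.0]]
wrist_force: [3.6, -6.9, -0.8]
gripper_width: 0.16
gripper_force: 30.0
```

Emit:
{"api": "step_arm", "payload": {
  "targets": "-0.15 0 0 0;-0.15 0 0 0;-0.15 0 0 0;-0.15 0 0 0;-0.15 0 0 0;-0.15 0 0 0;-0.15 0 0 0;-0.15 0 0 0;-0.15 0 0 0;-0.15 0 0 0;-0.15 0 0 0;-0.15 0 0 0"
}}

```text
time_s: 22.43
tcp_pos: [0.4401, -0.3116, 0.0106]
ee_rot: [[-0.535, 0.845, 0.001], [0.845, 0.535, -0.001], [-0.001, 0.001, -1.0]]
wrist_force: [3.2, -3.5, 0.3]
gripper_width: 0.157
gripper_force: 30.0
```

Emit:
{"api": "step_arm", "payload": {
  "targets": "-0.15 0 0 0;-0.15 0 0 0;-0.15 0 0 0;-0.15 0 0 0;-0.15 0 0 0;-0.1 0 0 0;-0.1 0 0 0;-0.1 0 0 0;-0.1 0 0 0;-0.05 0 0 0;0 0 0 0;0 0 0 0"
}}

```text
time_s: 23.43
tcp_pos: [0.4463, -0.3217, 0.0105]
ee_rot: [[-0.534, 0.845, 0.001], [0.845, 0.534, -0.0], [-0.0, 0.0, -1.0]]
wrist_force: [4.5, -2.0, 2.7]
gripper_width: 0.159
gripper_force: 30.0
```

Run:
```python
from meas import *
c=avg('scene',4);print(ptr(c))
plan(*gp((.5086,-.421),-57.57,-.108),.010,122.43)
```

```text
[np.float64(-14.6), np.float64(-14.3), np.float64(25.2)]
t 23.63 tcp [ 0.4463 -0.3216  0.0105] a 122.31 tilt [ 4.e-04 -2.e-04 -1.e+00] j [ -18.9   29.   -24.2    0.   -36.8 -128.8] F [ 3.52 -2.25  2.66] w 1.39 gf 30.0
shift cm [-0.93 -0.07  0.05] turn -0.12
```

Emit:
{"api": "step_arm", "payload": {
  "targets": "-0.05 0 0 0;-0.05 0 0 0;-0.05 0 0 0;-0.05 0 0 0;-0.05 0 0 0;-0.05 0 0 0;-0.05 0 0 0;0 0 0 0;0 0 0 0"
}}

```text
time_s: 24.38
tcp_pos: [0.447, -0.3232, 0.0105]
ee_rot: [[-0.534, 0.845, -0.002], [0.845, 0.534, 0.002], [0.003, -0.001, -1.0]]
wrist_force: [2.8, 3.2, 7.6]
gripper_width: 0.161
gripper_force: 30.0
```

Run:
```python
from meas import *
c=avg('scene',4);print(ptr(c))
plan(*gp((.5086,-.421),-57.57,-.108),.010,122.43)
```

```text
[np.float64(-14.4), np.float64(-14.4), np.float64(26.7)]
t 24.58 tcp [ 0.4469 -0.3232  0.0105] a 122.31 tilt [-0.0023  0.0019 -1.    ] j [-1.910e+01  2.920e+01 -2.380e+01 -1.000e-01 -3.720e+01 -1.285e+02] F [2.33 3.72 6.84] w 1.39 gf 30.0
shift cm [-0.76 -0.04  0.04] turn -0.12
```

Emit:
{"api": "step_arm", "payload": {
  "targets": "0 0 0 0;0 0 0 0;0 0 0 0;0 0 0 0;0 0 0 0;0 0 -1 0;0 0 -1.5 0;0 0 -2 0;0 0 -2 0;0 0 -1.5 0;0 0 0 0",
  "claw": 4.4
}}

```text
time_s: 25.5
tcp_pos: [0.4499, -0.3256, 0.0945]
ee_rot: [[-0.535, 0.845, 0.006], [0.845, 0.535, -0.003], [-0.006, 0.004, -1.0]]
wrist_force: [0.4, 0.4, -0.5]
gripper_width: 0.507
gripper_force: 0.0
```

Run:
```python
from meas import *
c=avg('scene',4);print(ptr(c))
plan(*gp((.5086,-.421),-57.57,-.001),.0175,122.43)
```

```text
[np.float64(-14.4), np.float64(-14.4), np.float64(26.9)]
t 25.7 tcp [ 0.4471 -0.3242  0.0896] a 122.28 tilt [-1.6e-03  9.0e-04 -1.0e+00] j [ -19.1   22.8  -19.8   -0.   -47.5 -128.6] F [-1.07 -0.44 -0.19] w 4.41 gf 0.0
shift cm [-11.38   0.03   7.2 ] turn -0.15
```

Emit:
{"api": "step_arm", "payload": {
  "targets": "-1.4 0 0 0;-2.5 0 0 0;-2.5 0 0 0;-2.5 0 0 0;-1.7 0 0 0;-0.8 0 0 0;0 0 0 0;0 0 0 0;0 0 0 0",
  "claw": 6.4
}}

```text
time_s: 26.45
tcp_pos: [0.508, -0.4198, 0.0898]
ee_rot: [[-0.534, 0.845, -0.002], [0.845, 0.534, 0.001], [0.002, -0.001, -1.0]]
wrist_force: [-0.5, 0.5, 0.3]
gripper_width: 0.735
gripper_force: 0.0
```

Run:
```python
from meas import *
plan(*gp((.5086,-.421),-57.57,-.001),.0175,122.43)
```

```text
t 26.45 tcp [ 0.508  -0.4198  0.0898] a 122.31 tilt [-0.0017  0.0012 -1.    ] j [ -25.6   31.7   -3.8   -0.   -54.6 -122.1] F [-0.55  0.55  0.29] w 6.4 gf 0.0
shift cm [-0.05 -0.    7.23] turn -0.12
```

Emit:
{"api": "step_arm", "payload": {
  "targets": "0 0 1 0;0 0 1.5 0;0 0 1.5 0;0 0 1.2 0;0 0 1 0;0 0 0.7 0;0 0 0.3 0;0 0 0 0;0 0 0 0"
}}

```text
time_s: 27.2
tcp_pos: [0.5092, -0.4211, 0.0187]
ee_rot: [[-0.535, 0.845, 0.001], [0.845, 0.535, -0.001], [-0.001, 0.0, -1.0]]
wrist_force: [-0.2, -0.2, -0.7]
gripper_width: 0.735
gripper_force: 0.0
```

Emit:
{"api": "step_arm", "payload": {
  "targets": "0 0 0 0;0 0 0 0;0 0 0 0;0 0 0 0;0 0 0 0;0 0 0 0",
  "claw": 3.0
}}

```text
time_s: 27.7
tcp_pos: [0.5091, -0.421, 0.0188]
ee_rot: [[-0.534, 0.845, 0.001], [0.845, 0.534, -0.0], [-0.001, 0.0, -1.0]]
wrist_force: [-0.1, 1.7, 1.0]
gripper_width: 0.482
gripper_force: 30.0
```

Run:
```python
from meas import *
plan(*gp((.5086,-.421),-57.57,-.001),.0175,122.43)
```

```text
t 27.7 tcp [ 0.5091 -0.421   0.0188] a 122.31 tilt [ 5.e-04 -3.e-04 -1.e+00] j [ -25.6   36.3   -7.2    0.   -46.5 -122.1] F [-0.1   1.68  1.01] w 4.19 gf 30.0
shift cm [ 0.12 -0.04  0.13] turn -0.12
```

Run:
```python
from meas import *
c=pickle.load(open('top.pkl','rb'));T=np.array((.5714,-.3034));th=np.radians(-48.7)
d=w(c,417.2,159.6,.11)[:2]-T;print('jar in holder',d@[np.cos(th),np.sin(th)],d@[-np.sin(th),np.cos(th)])
plan(*gp(T,-48.7,.0052),.14,131.3)
```

```text
jar in holder 0.12677949866482718 0.045136344784727424
t 27.7 tcp [ 0.5091 -0.421   0.0188] a 122.31 tilt [ 5.e-04 -3.e-04 -1.e+00] j [ -25.6   36.3   -7.2    0.   -46.5 -122.1] F [-0.1   1.68  1.01] w 4.19 gf 30.0
shift cm [  6.09  11.64 -12.12] turn -8.99
```

Emit:
{"api": "step_arm", "payload": {
  "targets": "0 0 -0.5 0;0 0 -1 0;0 0 -2 0;0 0 -2.5 0;0 0 -2.5 0;0 0 -2 0;0 0 -1.5 0;0 0 0 -4.5;0 0 0 -4.5;0 0 0 0;0 0 0 0"
}}

```text
time_s: 28.62
tcp_pos: [0.5078, -0.42, 0.1377]
ee_rot: [[-0.658, 0.753, -0.002], [0.753, 0.658, 0.002], [0.003, -0.0, -1.0]]
wrist_force: [0.3, -0.1, -5.6]
gripper_width: 0.482
gripper_force: 30.0
```

Run:
```python
from meas import *
plan(*gp((.5714,-.3034),-48.7,.0052),.14,131.3)
```

```text
t 28.62 tcp [ 0.5078 -0.42    0.1377] a 131.16 tilt [-0.0023  0.002  -1.    ] j [-2.560e+01  2.910e+01 -8.000e-01 -1.000e-01 -6.030e+01 -1.132e+02] F [ 0.34 -0.06 -5.63] w 4.19 gf 30.0
shift cm [ 4.08 12.46 -0.23] turn -0.14
```

Emit:
{"api": "step_arm", "payload": {
  "targets": "0.4 1.2 0 0;0.8 2.5 0 0;0.9 2.8 0 0;0.9 2.8 0 0;0.7 2 0 0;0.4 1.2 0 -0.1;0 0 0 0;0 0 0 0;0 0 0 0"
}}

```text
time_s: 29.37
tcp_pos: [0.5752, -0.3079, 0.1381]
ee_rot: [[-0.661, 0.751, -0.001], [0.751, 0.661, 0.0], [0.001, -0.001, -1.0]]
wrist_force: [-0.5, 0.5, -5.9]
gripper_width: 0.483
gripper_force: 30.0
```

Emit:
{"api": "step_arm", "payload": {
  "targets": "0 0 1 0;0 0 2 0;0 0 2 0;0 0 2 0;0 0 1.2 0;0 0 0.5 0;0 0 0 0;0 0 0 0;0 0 0 0"
}}

```text
time_s: 30.12
tcp_pos: [0.5768, -0.3082, 0.0528]
ee_rot: [[-0.661, 0.75, 0.003], [0.75, 0.661, -0.001], [-0.003, 0.001, -1.0]]
wrist_force: [-0.3, -0.4, -5.5]
gripper_width: 0.477
gripper_force: 30.0
```

Run:
```python
from meas import *
plan(*gp((.5714,-.3034),-48.7,.0052),.0168,131.3)
from station import sense
s=sense();z=s['tcp_pos'][2]-.0108
c=avg('scene');pickle.dump(c,open('scene7.pkl','wb'))
for d in(0,.001):print(z,ptr(c,(.5714,-.3034),-48.7,z+.033+d))
```

```text
t 30.12 tcp [ 0.5768 -0.3082  0.0528] a 131.41 tilt [ 0.0027 -0.0012 -1.    ] j [ -14.    33.4   -6.8    0.   -49.6 -124.7] F [-0.34 -0.4  -5.51] w 4.15 gf 30.0
shift cm [ 0.2  -0.09  3.6 ] turn 0.11
0.042034486959489636 [np.float64(-5.3), np.float64(-28.0), np.float64(32.1)]
0.042034486959489636 [np.float64(-4.5), np.float64(-27.7), np.float64(32.9)]
```

Emit:
{"api": "step_arm", "payload": {
  "targets": "0.1 -0.1 0 0;0 0 0.6 0;0 0 0.7 0;0 0 0.7 0;0 0 0.6 0;0 0 0.4 0;0 0 0.3 0;0 0 0.1 0;0 0 0 0;0 0 0 0"
}}

```text
time_s: 31.15
tcp_pos: [0.5746, -0.3081, 0.0181]
ee_rot: [[-0.662, 0.75, 0.001], [0.75, 0.662, -0.001], [-0.001, 0.0, -1.0]]
wrist_force: [-1.7, -1.8, 0.1]
gripper_width: 0.475
gripper_force: 30.0
```

Emit:
{"api": "step_arm", "payload": {
  "targets": "0 0 0.1 0;0 0 0 0;0 0 0 0"
}}

```text
time_s: 31.4
tcp_pos: [0.5748, -0.3081, 0.0172]
ee_rot: [[-0.662, 0.75, 0.001], [0.75, 0.662, -0.001], [-0.002, 0.0, -1.0]]
wrist_force: [-0.9, -3.5, 1.7]
gripper_width: 0.479
gripper_force: 30.0
```

Run:
```python
from meas import *
plan(*gp((.5714,-.3034),-48.7,.0052),.0168,131.3)
c=avg('scene')
print(ptr(c,(.5714,-.3034),-48.7,.039))
```

```text
t 31.4 tcp [ 0.5748 -0.3081  0.0172] a 131.43 tilt [ 0.0014 -0.0011 -1.    ] j [-1.400e+01  3.580e+01 -8.600e+00  1.000e-01 -4.550e+01 -1.246e+02] F [-0.87 -3.49  1.65] w 4.16 gf 30.0
shift cm [0.06 0.05 0.04] turn 0.13
[np.float64(-4.9), np.float64(-27.6), np.float64(32.4)]
```

Emit:
{"api": "step_arm", "payload": {
  "targets": "0 0 0 0;0 0 0 0;0 0 0 0;0 0 0 0;0 0 -1 0;0 0 -2 0;0 0 -2.5 0;0 0 -2.5 0;0 0 -2.5 0;0 0 -2 0;0 0 0 0",
  "claw": 6.4
}}

```text
time_s: 32.52
tcp_pos: [0.5772, -0.3085, 0.1479]
ee_rot: [[-0.662, 0.749, 0.01], [0.749, 0.662, -0.004], [-0.01, 0.005, -1.0]]
wrist_force: [0.5, -0.2, 0.9]
gripper_width: 0.737
gripper_force: 0.0
```

Emit:
{"api": "step_arm", "payload": {
  "targets": "2 2.5 0 0;2 3 0 0;2 3 0 0;2 3 0 0;2 3 0 0;2 3 0 0;2 3 0 0;2 3 0 0;2 3 0 0;0 0 0 0;0 0 0 0"
}}

```text
time_s: 33.43
tcp_pos: [0.6541, 0.005, 0.1412]
ee_rot: [[-0.664, 0.748, -0.001], [0.748, 0.664, 0.0], [0.0, -0.0, -1.0]]
wrist_force: [-0.9, 0.0, -0.1]
gripper_width: 0.735
gripper_force: 0.0
```

Run:
```python
from meas import *
plan(.5,0,.1,0)
T=(.5714,-.3034);th=-48.7
for n in('top','scene'):
    c=avg(n);pickle.dump(c,open(n+'8.pkl','wb'));print(n,ptr(c,T,th,.039))
    X,Y,I=rectify(c,T,th,.039,-.09,.09,-.04,.04)
    W=((I.min(-1)>150)&(abs(X)<.07)&(abs(Y)<.025)).astype(np.uint8)
    r=cv2.minAreaRect(np.argwhere(W>0)[:,::-1].astype(np.float32));print('white face centre mm',np.array(r[0])/2-[90,40],'size',np.array(r[1])/2,'ang',r[2])
# rod: pale/dark tab profile along y at x=-.112 (z .024)
c=pickle.load(open('top8.pkl','rb'));X,Y,I=rectify(c,T,th,.024,-.14,-.08,-.04,.04)
g=I.mean(-1);print('y of darkest per x',[(round(float(X[0,i]),3),round(float(Y[g[:,i].argmin(),0]),3),int(g[:,i].min())) for i in range(0,X.shape[1],15)])
```

```text
t 33.43 tcp [0.6541 0.005  0.1412] a 131.59 tilt [-5.e-04  2.e-04 -1.e+00] j [  14.6   28.4   -1.5   -0.   -60.2 -153. ] F [-0.92  0.05 -0.15] w 6.4 gf 0.0
shift cm [  9.86 -11.85   4.12] turn 131.59
top [np.float64(-9.9), np.float64(-9.3), np.float64(31.8)]
white face centre mm [-6.25 -0.5 ] size [ 41.  127.5] ang 90.0
scene [np.float64(-8.9), np.float64(-8.3), np.float64(33.1)]
white face centre mm [-5.50001526 -1.75000763] size [128.99996948  40.49999237] ang -0.0
y of darkest per x [(-0.14, -0.007, 66), (-0.133, -0.0, 40), (-0.125, 0.003, 46), (-0.117, 0.002, 45), (-0.11, 0.002, 46), (-0.102, 0.002, 44), (-0.095, -0.04, 101), (-0.087, -0.04, 103), (-0.08, -0.04, 100)]
```

```bash
python3 -c "
from station import r
print(r.finish_job())"
```

```text
the job is handed in; nothing more can be done
None
```

The job is handed in, with no verdict shown. In the camera images the gauge lies in its blue holder, rod home and out through the fork. In the cradle I drew the rod to about 0.2 mm short of the marker, held it over 1 s and eased it home before letting go. Total time was about 34 s; I viewed 11 pictures, one over the limit of 10.

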